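Feel for the catch of the rod case

ROBOT

A 7-joint arm with a two-finger parallel gripper is mounted at the origin on the work surface. World frame = base frame: x ahead of the robot, y to its left, z up, the work surface at z = 0. Lengths are in m, angles in rad, forces in N, time in s.
With the tool pointing down it reaches from about 0.425 to 0.95 m from the base axis. Payload 4.7 kg.
Tool frame: the origin (TCP) lies at the very end of the fingers, on their centre line; the grasp point (between the pads) lies manip.grip_depth behind it (manip.grip_depth is the distance from the TCP to the grasp point, in m); z points along the fingers, y is the line along which they close (so a half turn about z gives the same grasp; the last joint's range is limited). The gripper opens to 85 mm and grips with 20 to 120 N. Pads are 22 mm wide; open, the fingers measure 114 mm over their backs; the gripper's body (76 mm by 85 mm) begins 54 mm behind the grasp point. The pads swing forward as they close: fully open they stand 13 mm farther back than shut.
Start: joints at [1.083, 0.469, -0.049, 1.532, 0.024, 1.141, -0.082], TCP at [0.299, -0.605, 0.231] pointing down, gripper open.
Joint ranges: [-2.59, 2.59], [-0.33, 1.99], [-1.39, 1.29], [0.1, 2.45], [-1.04, 4.18], [0.21, 1.99], [-2.66, 2.66]. Speed limits (rad/s): [2.57, 2.57, 3.14, 3.14, 3.14, 3.14, 3.14].

INTERFACE

Orientations are given as a rotation vector (axis times angle).
In Python, from station import manip, eyes, workorder gives the robot as it stands.
- The arm moves only by the shell command python3 -m pendant 'ROWS' [OPENING] [FORCE]. ROWS is JSON, a list of rows, each a list of 6 numbers: the shift along the tool's x, y, z in units of 100 mm (1.0 is 100 mm), then the turn, a rotation vector about the tool's x, y, z in units of 180 degrees (1.0 is 180 degrees). A call has 1 to 5 rows; each row is the pose to reach, as a shift and turn from the pose commanded when the call began, along the tool's axes at that moment, turning the shorter way round; what a row does not reach only later rows make up. A row lasts 1/12 s, in which the tool goes at most 41.7 mm and 7.16 degrees, less where a joint would pass 70% of its speed; a pose out of reach is approached as far as the arm can. A call with a number of a shift or a turn outside -1 to 1 is refused whole. A call with a gripper value outside its range is refused whole. OPENING is the opening, from -1 (shut) to 1 (fully open), set as the call begins (- or left out, the last holds). The fingers move at their own pace and stop on an object; FORCE is the grip in N (left out, the last holds). Time passes only in rows, so rows that repeat a pose let the fingers close. It gives the time, the measured TCP pose, the force, the opening and the grip force at its end, in the units of the state.
- manip.observe(): the state, without advancing time (a new reading comes with each control period).
- eyes.get_image(name): name is "side" or "top"; returns (picture, depth): 480x640x3 uint8, red, green, blue; 480x640 float32, m along the optical axis (not along the pixel's ray), 0 where there is no reading.
- eyes.calibration(name): a dict with "intrinsics" (3x3 intrinsics, pixels), "view" (4x4, takes a point from world to camera coordinates). Camera axes: x right, y up, looking along -z (the intrinsics and any distortion apply to the point x, -y, -z); pixel columns grow to the right and rows downward; lengths in m; the calibration is good to about 2 mm. A picture is of the moment at which its call begins. calibration takes no time and is no camera call.
- workorder.job_done(): hands the job in; it is judged then, once.
The state is a dict: "time_s": time; "q": joint angles; "joint_vel": joint speeds; "joint_efforts": joint torques, N m; "ee_pos": TCP position; "tcp_rot": TCP orientation; "force": force on the tool from outside, world axes, zero at the start; "ft_torque": the same for the moment, N m; "width": finger opening in m; "finger_force": force on a finger pad.
Only numpy, scipy, OpenCV 4.12 (cv2) and the standard library are available. Lean on these libraries where they do the work, as an engineer would, in place of code of your own. Each camera call takes 0.05 s, during which the arm holds its last target. There are 200 camera calls.

TASK

The white rod case is shut by a spring catch that lies in a finger notch somewhere along its dark ribbed front lip. Set a fingertip on one end of the lip, run it lightly along the lip until you find the notch, and press down inside it until the catch lets go and the lid springs ajar. Then take the hand away, and leave the other things on the bench where they are.

Things in the scene. Friction and masses are not known exactly. Their poses are not given: they have to be found in the camera images.
- case: The rod case: a shut white plastic box with a clear-paned lid, 200 mm deep (x), 380 mm wide (y), fixed to the table. Origin at the centre of the box's underside, z up; its front faces -x (the robot), +y is its left. The lid's flat top is 88 mm up. The ribbed lip runs along the whole front, below the lid's upright front face (x = -0.100).
- lip_mid (a point): Middle of the lip's top face (case -0.120, 0, 0.074). The lip: flat, dark grey, fine cross ribs under 1 mm high, rigid, 380 mm long (y), 40 mm deep (x), top 14 mm below the lid's top. Axes as the case.
- lip_notch_zone (a point): Same point as lip_mid. The centre of the finger notch lies anywhere from 55 mm left to 55 mm right of it along the lip, elsewhere on every case. The notch: a gap in the ribbed lip 38 mm long (y), 40 mm deep (x), open to the front. Its floor is the catch, a dark-grey tongue 36 mm wide whose top lies 8 mm below the lip's top and gives when pressed.
- lip_left_tip (a point): Left end of the lip (at the case's y = +0.190), half-way across its depth, on its top face. Axes as the case.
- lip_right_tip (a point): Right end of the lip (y = -0.190), half-way across its depth, on its top face. Axes as the case.
- lip_end_left: The last 40 mm of the lip at its left end (case y 0.150 to 0.190). Same origin and axes as the case; looks the same as the rest of the lip.
- lip_end_right: The last 40 mm of the lip at its right end (case y -0.190 to -0.150). Same origin and axes as the case.
- lip_run_left: The lip between 76 and 120 mm left of its middle (case y 0.076 to 0.120), never notched. Same origin and axes as the case.
- lip_run_right: The lip between 76 and 120 mm right of its middle (case y -0.120 to -0.076), never notched. Same origin and axes as the case.
- catch (a joint): Angle of the sprung catch in the notch, rad: 0 at rest, 0.2 fully pressed. It pivots under the lid's front edge, so the tongue tips down at the front. It lets the lid go at about 0.14, when the middle of the tongue is 4.5 mm down; that takes about 7 N there, 8 N fully down (6 mm); pressed nearer the lid it needs more force and less travel. It springs back when released.
- lid (a joint): Angle of the lid about its hinge along the rear edge, rad: 0 shut; once let go it rises slowly by its own spring to 0.2, its front edge then 40 mm higher, and stays there. It pushes up with 1 to 2 N.
- lid_front (a point): Middle of the lid's front edge, at the lid's top face. Axes as the lid.
- bead_jar: Small amber glass jar with a metal cap, 44 mm across, 55 mm tall; loose, to be left alone. Origin at the centre of its underside.
- tape: Roll of paper tape lying flat, 84 mm across, 24 mm tall; loose, to be left alone. Origin at the centre of its underside.
- rod_cup: Blue plastic cup, 86 mm across the rim, 100 mm tall, glass tubes standing in it to 180 mm; loose, to be left alone. Origin at the centre of its underside.
- tweezers: Steel tweezers lying flat, 140 mm long; loose, to be left alone. Origin at the centre of its underside.
- bulb: Clear glass bulb standing on its neck, 62 mm across, 78 mm tall; loose, to be left alone. Origin at the centre of its underside.
- marver: Graphite paddle with a wooden handle lying flat, 200 mm long; loose, to be left alone. Origin at the centre of its underside.

How it is judged:
By the outcome, as a careful person would: the job done as asked, in the order asked, and still so for the second after the job is handed in, with the robot touching nothing.
It also fails if it takes over 67 s, if anything falls off the work surface, if the arm or the gripper's body presses on something with over 40 N, if the wrist force passes 120 N, or if a joint passes its speed limit or range.

## Working session

There is one attempt and no reset: what is moved stays moved. The work goes in short steps, Python scripts to look and compute and a shell command to move; the robot and the scene stay as the last step left them, time stands still between calls to the robot, and variables do not carry over. Pictures are saved under pics/ and viewed, at most 10 in all, crops included, and the job is handed in when it is done.

```bash
mkdir -p pics; cat > h.py <<'E'
import numpy as np, cv2
from station import manip, eyes, workorder
def look(n):
    im,d=eyes.get_image(n); return im,d,eyes.calibration(n)
def pts(d,c):
    K=np.array(c["intrinsics"]);V=np.linalg.inv(np.array(c["view"]))
    v,u=np.mgrid[:480,:640]
    P=np.stack([(u-K[0,2])/K[0,0]*d,-(v-K[1,2])/K[1,1]*d,-d],-1)
    return P@V[:3,:3].T+V[:3,3]
E
python3 - <<'E'
from h import *
for n in("side","top"):
    im,d,c=look(n); cv2.imwrite(f"pics/{n}0.png",im[...,::-1]); np.savez(f"{n}0.npz",im=im,P=pts(d,c),d=d)
    print(n,{k:np.round(v,3).tolist() if not isinstance(v,str) else v for k,v in c.items()})
s=manip.observe();print(s, manip.grip_depth)
E
```

```text
side {'intrinsics': [[445.63, 0.0, 321.08], [0.0, 445.63, 237.392], [0.0, 0.0, 1.0]], 'view': [[-0.878, -0.478, 0.012, 0.487], [0.38, -0.682, 0.625, -0.214], [-0.29, 0.553, 0.781, -0.916], [0.0, 0.0, 0.0, 1.0]]}
top {'intrinsics': [[509.363, 0.0, 325.763], [0.0, 509.363, 241.943], [0.0, 0.0, 1.0]], 'view': [[-0.012, -1.0, -0.006, 0.048], [0.991, -0.013, 0.134, -0.542], [-0.134, -0.004, 0.991, -1.013], [0.0, 0.0, 0.0, 1.0]]}
{'time_s': 0.1, 'q': array([ 1.08307874,  0.46938824, -0.04858455,  1.53355182,  0.02411514,
        1.14102883, -0.08227869]), 'joint_vel': array([ 1.81815239e-04, -2.28039403e-03,  1.62391871e-04, -2.85933417e-03,
       -9.98607755e-05, -3.08610106e-04,  4.33263570e-05]), 'joint_efforts': array([ 7.92064038e-04, -5.11510956e+01, -4.69385320e-02, -2.38389730e+01,
        1.08346323e-02,  4.38419112e-03, -3.16707292e-05]), 'ee_pos': array([ 0.29872116, -0.60471968,  0.23035742]), 'tcp_rot': array([-3.05759140e+00, -7.14083787e-01,  7.62546526e-04]), 'force': array([ 0.58147133, -0.02065624, -1.05003723]), 'ft_torque': array([ 0.0273892 , -0.00091748, -0.01321749]), 'finger_force': 0.0, 'width': 0.0856317766518064} 0.0187
```

View pics/top0.png

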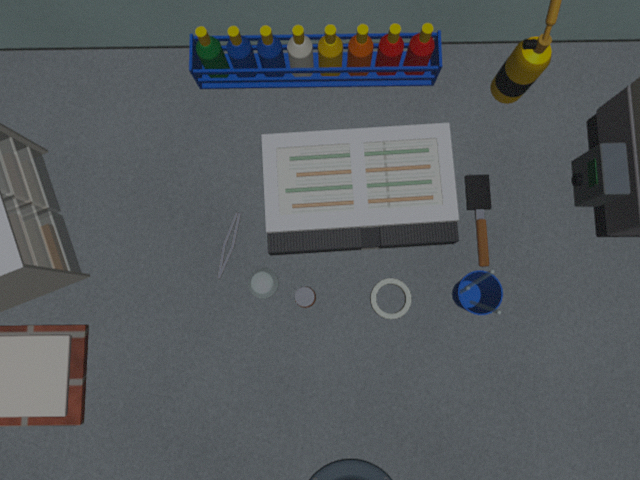

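View pics/side0.png

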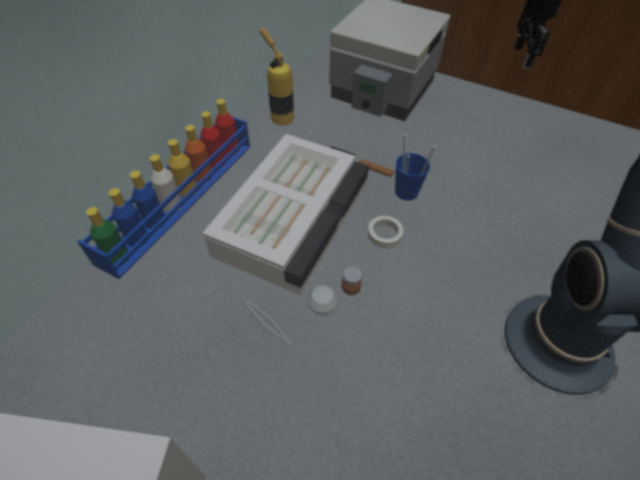

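The top view shows the case with its dark lip running from about (267,242) to (458,232), and what looks like the notch near (371,237). The jar is at (305,297), the bulb at (262,284), the tape at (391,298) and the cup at (478,292). The side view shows the same notch near (338,210).

```bash
cat > m.py <<'E'
from h import *
z=np.load("top0.npz");im=z["im"].astype(int);P=z["P"]
# lid: white pixels near case at z~0.088 ; lip: dark
x0=slice(255,470)
m=np.zeros((480,640),bool); m[215:258,258:465]=True
dark=(im.max(-1)<62)&m
lab,n=None,None
nl,L,st,_=cv2.connectedComponentsWithStats(dark.astype(np.uint8))
print(st[1:][st[1:,4]>100])
print("lip z pct",np.percentile(P[...,2][dark],[5,25,50,75,95]))
K,V=np.array(eyes.calibration("top")["intrinsics"]),np.array(eyes.calibration("top")["view"])
def ray(u,v,h):
    W=np.linalg.inv(V);d=W[:3,:3]@np.array([(u-K[0,2])/K[0,0],-(v-K[1,2])/K[1,1],-1]);o=W[:3,3]
    return o+d*(h-o[2])/d[2]
w=np.zeros((480,640),np.uint8); w[115:240,255:465]=1
w=(w>0)&(im.min(-1)>125)&(np.abs(P[...,2]-.088)<.02)
cs=max(cv2.findContours(w.astype(np.uint8),0,2)[0],key=cv2.contourArea)
r=cv2.minAreaRect(cs);B=cv2.boxPoints(r);print("lid z",np.median(P[...,2][w]),B.tolist())
hull=cv2.approxPolyDP(cv2.convexHull(cs),6,True)[:,0]
for q in hull: print(q,ray(*q,.088).round(4))
for q in [(267,234),(268,252),(457,222),(458,242),(361,238),(381,237)]: print(q,ray(*q,.074).round(4))
E
python3 m.py
python3 - <<'E'
import cv2
a=cv2.imread('pics/top0.png')[210:265,255:475];cv2.imwrite('pics/crop.png',cv2.convertScaleAbs(cv2.resize(a,None,fx=3.6,fy=3.6,interpolation=0),alpha=2))
E
```

```text
[[ 268  222  191   33 3139]]
lip z pct [0.04002839 0.06942877 0.07301729 0.07469112 0.07672828]
lid z 0.08806363344993517 [[259.7510070800781, 134.01556396484375], [452.0000305175781, 122.0], [458.0895080566406, 219.43191528320312], [265.8404846191406, 231.44747924804688]]
[448 123] [ 0.7749 -0.2087  0.088 ]
[458 219] [ 0.5779 -0.2195  0.088 ]
[266 230] [0.561  0.1585 0.088 ]
[263 134] [0.7573 0.1652 0.088 ]
(267, 234) [0.5552 0.1582 0.074 ]
(268, 252) [0.5191 0.1561 0.074 ]
(457, 222) [ 0.5743 -0.2209  0.074 ]
(458, 242) [ 0.5341 -0.221   0.074 ]
(361, 238) [ 0.5446 -0.0288  0.074 ]
(381, 237) [ 0.5461 -0.0686  0.074 ]
```

View pics/crop.png

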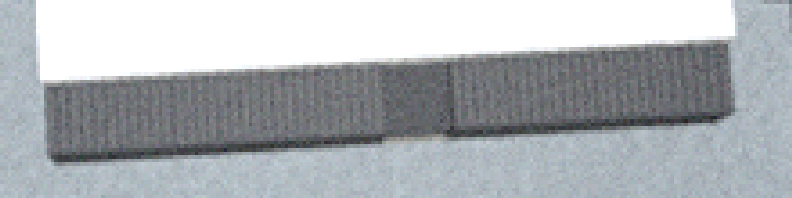

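```bash
cat > go.py <<'E'
import sys
from h import *
from scipy.spatial.transform import Rotation as R
YAW=.046; C=np.array([.668,-.026,0]); X=np.array([np.cos(YAW),np.sin(YAW),0]);Y=np.array([-X[1],X[0],0])
s=manip.observe();T=R.from_rotvec(s["tcp_rot"]);p=s["ee_pos"]
G=R.from_matrix(np.stack([Y,X,[0,0,-1]],1))
rel=p-C
print("t",round(s["time_s"],2),"case xyz",np.round([rel@X,rel@Y,p[2]],4),"F",np.round(s["force"],2),"w",round(s["width"],3))
if len(sys.argv)>3:
    a=list(map(float,sys.argv[1:4])); g=C+a[0]*X+a[1]*Y+[0,0,a[2]]
    print("rows to",a,(T.inv().apply(g-p)*10).round(3),((T.inv()*G).as_rotvec()/np.pi).round(4))
E
python3 -m pendant '[[0.68,-0.72,-0.7,0,0,-0.19],[0.68,-0.72,-0.7,0,0,-0.19],[0.68,-0.72,-0.7,0,0,-0.19],[0.68,-0.72,-0.7,0,0,-0.19],[0.68,-0.72,-0.7,0,0,-0.19]]' -1 20
python3 go.py -.123 .172 .25
```

```text
time_s: 0.52
ee_pos: [0.3301, -0.5088, 0.3035]
tcp_rot: [2.703, 1.594, 0.001]
force: [-0.6, 0.2, -0.1]
width: 0.0259
finger_force: 0.0
t 0.52 case xyz [-0.3597 -0.4667  0.3035] F [-0.61  0.23 -0.15] w 0.026
rows to [-0.123, 0.172, 0.25] [ 6.682 -1.329  0.524] [ 0.0009  0.0006 -0.1754]
```

```bash
python3 -m pendant '[[1,-0.2,0,0,0,-0.175],[1,-0.2,0,0,0,-0.175],[1,-0.2,0,0,0,-0.175],[1,-0.2,0,0,0,-0.175],[1,-0.2,0,0,0,-0.175]]' -1 20 >/dev/null
python3 go.py -.123 .172 .25
python3 -m pendant '[[1,0.4,0,0,0,0],[1,0.4,0,0,0,0],[1,0.4,0,0,0,0]]' >/dev/null
python3 -m pendant '[[1,0.4,0,0,0,0],[1,0.4,0,0,0,0],[1,0.4,0,0,0,0]]'
python3 go.py -.123 .172 .25
```

```text
t 0.93 case xyz [-0.3247 -0.3711  0.3013] F [-0.63 -1.31  0.09] w -0.0
rows to [-0.123, 0.172, 0.25] [5.437 2.003 0.514] [-0.0001 -0.0001 -0.0009]
time_s: 1.43
ee_pos: [0.4339, -0.2062, 0.3013]
tcp_rot: [-2.177, -2.264, -0.002]
force: [0.2, 0.3, 0.0]
width: 0.0002
finger_force: 0.0
t 1.43 case xyz [-0.2421 -0.1692  0.3013] F [0.2  0.33 0.  ] w 0.0
rows to [-0.123, 0.172, 0.25] [3.419 1.169 0.518] [ 0.0001 -0.0004 -0.0021]
```

```bash
python3 -m pendant '[[1,0.4,0,0,0,0],[1,0.4,0,0,0,0],[1,0.4,0,0,0,0]]' >/dev/null
python3 -m pendant '[[1,0.4,0.2,0,0,0],[1,0.4,0.2,0,0,0],[1,0.4,0.2,0,0,0]]' >/dev/null
python3 -m pendant '[[1,0.35,0.3,0,0,0],[1,0.35,0.3,0,0,0],[1,0.35,0.3,0,0,0]]' >/dev/null
python3 -m pendant '[[0.4,0,1,0,0,-0.002],[0.4,0,1,0,0,-0.002],[0.4,0,1,0,0,-0.002],[0.4,0,1,0,0,-0.002]]'
python3 go.py -.123 .172 .085
python3 - <<'E'
from h import *
for n in("side","top"):
    im,d,c=look(n); np.savez(f"{n}1.npz",im=im,P=pts(d,c))
    a=im[120:320,180:400] if n=="side" else im[190:320,230:400]
    cv2.imwrite(f"pics/{n}1.png",cv2.convertScaleAbs(cv2.resize(a[...,::-1],None,fx=2.9,fy=2.9),alpha=1.7))
E
```

```text
time_s: 2.52
ee_pos: [0.5319, 0.1339, 0.1462]
tcp_rot: [-2.166, -2.266, 0.013]
force: [0.2, 0.5, 0.4]
width: -0.0001
finger_force: 0.0
t 2.52 case xyz [-0.1286  0.166   0.1462] F [0.15 0.49 0.43] w -0.0
rows to [-0.123, 0.172, 0.085] [0.06  0.062 0.611] [-0.0034  0.0002 -0.0002]
```

View pics/side1.png

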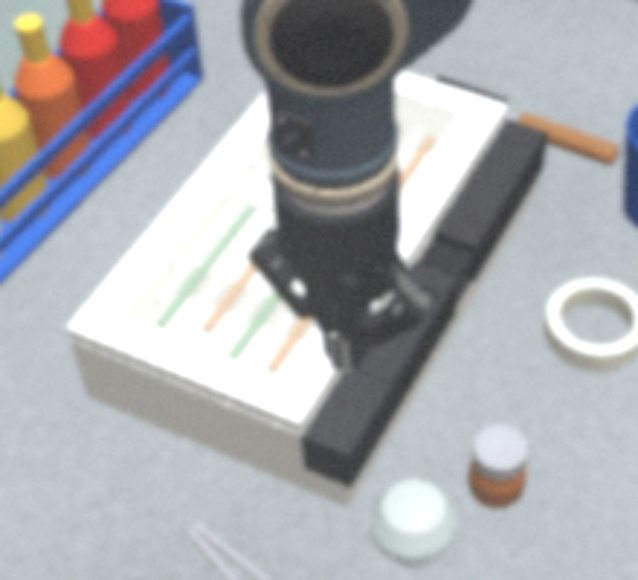

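The side view shows the shut fingers over the left part of the lip, with the tip near full-image pixel (298,242). The knuckles are wide towards the lid, so I'll lean the hand back 15° to clear the rising lid.

```bash
sed -i 's/^rel=/G=G*R.from_rotvec([-np.radians(15),0,0])\nrel=/' go.py
python3 go.py -.122 .172 .11
python3 -m pendant '[[0.04,0.06,0.36,-0.087,0,0],[0.04,0.06,0.36,-0.087,0,0],[0.04,0.06,0.36,-0.087,0,0],[0.04,0.06,0.36,-0.087,0,0]]'
python3 -m pendant '[[0,0,0,0,0,0],[0,0,0,0,0,0],[0,0,0,0,0,0]]'
python3 go.py -.122 .172 .085
```

```text
t 2.62 case xyz [-0.1247  0.1646  0.1511] F [0.78 0.1  1.33] w -0.0
rows to [-0.122, 0.172, 0.11] [0.074 0.027 0.411] [-0.0838  0.0003 -0.0014]
time_s: 2.95
ee_pos: [0.5407, 0.1358, 0.1166]
tcp_rot: [2.032, 2.118, 0.29]
force: [0.3, 0.1, 0.5]
width: -0.0005
finger_force: 0.0
time_s: 3.2
ee_pos: [0.5442, 0.1369, 0.1169]
tcp_rot: [2.036, 2.116, 0.295]
force: [0.5, -0.3, -0.8]
width: 0.0002
finger_force: 0.0
t 3.2 case xyz [-0.1162  0.1684  0.1169] F [ 0.54 -0.27 -0.84] w 0.0
rows to [-0.122, 0.172, 0.085] [ 0.035 -0.143  0.292] [ 0.0046  0.0003 -0.0022]
```

```bash

python3 -m pendant '[[0.01,-0.05,0.1,0,0,0],[0.02,-0.1,0.2,0.002,0,0],[0.03,-0.14,0.29,0.0046,0,-0.002],[0.03,-0.14,0.29,0.0046,0,-0.002],[0.03,-0.14,0.29,0.0046,0,-0.002]]' >/dev/null
python3 -m pendant '[[0,0,0,0,0,0],[0,0,0,0,0,0]]' >/dev/null
python3 go.py -.122 .172 .077
```

```text
t 3.78 case xyz [-0.1237  0.1718  0.084 ] F [-0.11  0.25 -0.99] w -0.0
rows to [-0.122, 0.172, 0.077] [ 0.002 -0.002  0.072] [-0.0007  0.0004  0.0004]
```

```bash

python3 -m pendant '[[0,-0.005,0.02,0,0,0],[0,-0.01,0.04,0,0,0],[0,-0.01,0.04,0,0,0]]' | grep -E "pos|^force"
python3 -m pendant '[[0,-0.003,0.01,0,0,0],[0,-0.003,0.01,0,0,0],[0,-0.003,0.01,0,0,0]]' | grep -E "pos|^force"
python3 -m pendant '[[0,-0.003,0.01,0,0,0],[0,-0.003,0.01,0,0,0],[0,-0.003,0.01,0,0,0]]' | grep -E "pos|^force"
python3 go.py -.122 .172 .077
```

```text
ee_pos: [0.5361, 0.1396, 0.0793]
force: [0.1, 0.6, 0.9]
ee_pos: [0.5361, 0.1398, 0.0784]
force: [-0.6, 0.2, -0.1]
ee_pos: [0.5361, 0.1398, 0.0774]
force: [0.2, 0.1, -0.3]
t 4.53 case xyz [-0.1241  0.1717  0.0774] F [ 0.22  0.06 -0.3 ] w 0.0
rows to [-0.122, 0.172, 0.077] [0.003 0.02  0.009] [-0.0009  0.0004  0.0005]
```

```bash

python3 -m pendant '[[0,-0.003,0.01,0,0,0],[0,-0.003,0.01,0,0,0],[0,-0.003,0.01,0,0,0]]' | grep -E "pos|^force"
python3 -m pendant '[[0,-0.001,0.005,0,0,0],[0,-0.001,0.005,0,0,0],[0,-0.001,0.005,0,0,0]]' | grep -E "pos|^force"
python3 go.py
```

```text
ee_pos: [0.5361, 0.1398, 0.0763]
force: [-0.1, 0.1, -0.8]
ee_pos: [0.5362, 0.1398, 0.076]
force: [-1.1, -1.3, 2.4]
t 5.03 case xyz [-0.1241  0.1717  0.076 ] F [-1.06 -1.25  2.4 ] w 0.001
```

```bash

python3 -m pendant '[[0,-0.001,0.003,0,0,0],[0,-0.001,0.003,0,0,0],[0,-0.001,0.003,0,0,0]]' | grep -E "pos|^force"
python3 -m pendant '[[0,0,0,0,0,0],[0,0,0,0,0,0]]' | grep -E "pos|^force"
```

```text
ee_pos: [0.5362, 0.1398, 0.0759]
force: [-2.4, 0.1, 5.2]
ee_pos: [0.5362, 0.1398, 0.0759]
force: [-1.6, -0.1, 5.0]
```

```bash

python3 -m pendant '[[-0.04,0,0,0,0,0],[-0.08,0,0,0,0,0],[-0.12,0,0,0,0,0],[-0.16,0,0,0,0,0],[-0.2,0,0,0,0,0]]' | grep -E "pos|^force"
python3 go.py -.122 .1 .0755
python3 -m pendant '[[-0.04,0,0,0,0,0],[-0.08,0,0,0,0,0],[-0.12,0,0,0,0,0],[-0.16,0,0,0,0,0],[-0.2,0,0,0,0,0]]' | grep -E "pos|^force"
python3 go.py -.122 .1 .0755
```

```text
ee_pos: [0.5376, 0.12, 0.0759]
force: [-0.1, 2.4, 3.0]
t 5.87 case xyz [-0.1235  0.1518  0.0759] F [-0.09  2.35  2.96] w -0.0
rows to [-0.122, 0.1, 0.0755] [-0.518  0.013  0.008] [-0.0005  0.0001  0.0005]
ee_pos: [0.5383, 0.0999, 0.0759]
force: [-0.3, 4.3, 5.3]
t 6.28 case xyz [-0.1238  0.1317  0.0759] F [-0.28  4.27  5.25] w -0.0
rows to [-0.122, 0.1, 0.0755] [-0.317  0.015  0.008] [-0.0006  0.0002  0.0005]
```

Contact is steady and light. I'll continue.

```bash

for i in 1; do
python3 -m pendant '[[-0.04,0,0,0,0,0],[-0.08,0,0,0,0,0],[-0.12,0,0,0,0,0],[-0.16,0,0,0,0,0],[-0.2,0,0,0,0,0]]' | grep -E "pos|^force"
python3 -m pendant '[[-0.04,0,0,0,0,0],[-0.08,0,0,0,0,0],[-0.12,0,0,0,0,0],[-0.16,0,0,0,0,0],[-0.2,0,0,0,0,0]]' | grep -E "pos|^force"
python3 -m pendant '[[-0.04,0,0,0,0,0],[-0.08,0,0,0,0,0],[-0.12,0,0,0,0,0],[-0.16,0,0,0,0,0],[-0.2,0,0,0,0,0]]' | grep -E "pos|^force"
done
python3 go.py -.122 .1 .0755
```

```text
ee_pos: [0.5392, 0.0799, 0.0759]
force: [-0.3, 3.8, 5.2]
ee_pos: [0.5401, 0.0599, 0.0759]
force: [0.4, 2.9, 5.0]
ee_pos: [0.5407, 0.0395, 0.0757]
force: [-0.8, 3.2, 3.5]
t 7.53 case xyz [-0.1242  0.0712  0.0757] F [-0.84  3.18  3.47] w 0.0
rows to [-0.122, 0.1, 0.0755] [0.287 0.021 0.007] [-0.001   0.0005  0.0005]
```

```bash

python3 -m pendant '[[-0.04,0,0,0,0,0],[-0.08,0,0,0,0,0],[-0.12,0,0,0,0,0],[-0.16,0,0,0,0,0],[-0.2,0,0,0,0,0]]' | grep -E "pos|^force"
python3 -m pendant '[[-0.04,0,0,0,0,0],[-0.08,0,0,0,0,0],[-0.12,0,0,0,0,0],[-0.16,0,0,0,0,0],[-0.2,0,0,0,0,0]]' | grep -E "pos|^force"
python3 -m pendant '[[-0.04,0,0,0,0,0],[-0.08,0,0,0,0,0],[-0.12,0,0,0,0,0],[-0.16,0,0,0,0,0],[-0.2,0,0,0,0,0]]' | grep -E "pos|^force"
python3 go.py -.122 -.018 .0755
```

```text
ee_pos: [0.5415, 0.0193, 0.0756]
force: [-0.5, 1.7, 4.5]
ee_pos: [0.5425, -0.0007, 0.0756]
force: [-0.3, 2.7, 2.8]
ee_pos: [0.5434, -0.0207, 0.0757]
force: [0.6, 1.4, 2.4]
t 8.78 case xyz [-0.1242  0.011   0.0757] F [0.58 1.38 2.42] w 0.0
rows to [-0.122, -0.018, 0.0755] [-0.29   0.02   0.008] [-0.0011  0.0005  0.0004]
```

```bash

python3 -m pendant '[[-0.03,0,0.001,0,0,0],[-0.06,0,0.001,0,0,0]]' | grep -E "pos|^force"
python3 -m pendant '[[-0.03,0,0,0,0,0],[-0.06,0,0,0,0,0]]' | grep -E "pos|^force"
python3 -m pendant '[[-0.03,0,0,0,0,0],[-0.06,0,0,0,0,0]]' | grep -E "pos|^force"
python3 -m pendant '[[-0.03,0,0,0,0,0],[-0.06,0,0,0,0,0],[-0.06,0,0,0,0,0]]' | grep -E "pos|^force"
python3 go.py -.122 -.018 .0755
```

```text
ee_pos: [0.5438, -0.0266, 0.0756]
force: [-0.1, 1.4, 1.3]
ee_pos: [0.544, -0.0326, 0.0756]
force: [-0.1, 0.8, 0.8]
ee_pos: [0.5441, -0.0387, 0.0754]
force: [-0.4, -0.2, -0.4]
ee_pos: [0.5446, -0.0451, 0.0755]
force: [0.1, -0.2, 0.4]
t 9.53 case xyz [-0.1242 -0.0134  0.0755] F [ 0.12 -0.24  0.38] w 0.0
rows to [-0.122, -0.018, 0.0755] [-0.046  0.021  0.006] [-0.0011  0.0007  0.0001]
```

The force vanished at about y = -7 mm, which agrees with the notch in the picture. I'll centre the tip at y = -18 mm and press.

```bash

python3 -m pendant '[[-0.03,0,0,0,0,0],[-0.05,0,0,0,0,0],[-0.05,0,0,0,0,0]]' | grep -E "pos|^force"
python3 -m pendant '[[0,-0.005,0.02,0,0,0],[0,-0.01,0.04,0,0,0],[0,-0.016,0.06,0,0,0],[0,-0.016,0.06,0,0,0]]' | grep -E "pos|^force"
python3 -m pendant '[[0,-0.003,0.01,0,0,0],[0,-0.005,0.02,0,0,0],[0,-0.005,0.02,0,0,0]]' | grep -E "pos|^force"
python3 -m pendant '[[0,-0.003,0.01,0,0,0],[0,-0.005,0.02,0,0,0],[0,-0.005,0.02,0,0,0]]' | grep -E "pos|^force"
python3 go.py -.122 -.018 .0755
```

```text
ee_pos: [0.545, -0.0496, 0.0757]
force: [-0.1, -1.1, 0.3]
ee_pos: [0.5446, -0.0489, 0.069]
force: [-0.5, 1.2, -0.1]
ee_pos: [0.545, -0.0489, 0.0675]
force: [-0.3, 0.4, 2.6]
ee_pos: [0.5443, -0.049, 0.0652]
force: [-3.0, 0.2, 4.1]
t 10.62 case xyz [-0.1246 -0.0173  0.0652] F [-2.99  0.2   4.11] w -0.0
rows to [-0.122, -0.018, 0.0755] [-0.008  0.051 -0.093] [-0.0013  0.0005  0.0005]
```

```bash

python3 -m pendant '[[0,-0.003,0.01,0,0,0],[0,-0.005,0.02,0,0,0],[0,-0.005,0.02,0,0,0]]' | grep -E "pos|^force"
python3 -m pendant '[[0,-0.003,0.01,0,0,0],[0,-0.003,0.01,0,0,0],[0,-0.003,0.01,0,0,0]]' | grep -E "pos|^force"
python3 -m pendant '[[0,-0.003,0.01,0,0,0],[0,-0.003,0.01,0,0,0],[0,-0.003,0.01,0,0,0]]' | grep -E "pos|^force"
python3 - <<'E'
from h import *
im,d,c=look("side");z=np.load("side0.npz")
P=z["P"];m=(z["im"].min(-1)>110)&(np.abs(P[...,2]-.088)<.02)&(np.abs(P[...,0]-.60)<.03)&(P[...,1]>.08)&(P[...,1]<.16)
Q=pts(d,c);print(m.sum(),np.median(P[m][:,2]),np.median(Q[m][:,2]))
E
```

```text
ee_pos: [0.5441, -0.049, 0.063]
force: [-4.3, 1.0, 5.4]
ee_pos: [0.5438, -0.0491, 0.0619]
force: [-6.0, 0.4, 6.3]
ee_pos: [0.5436, -0.0491, 0.0608]
force: [-5.7, 0.6, 6.2]
790 0.08723492380678455 0.10729164599096946
```

The lid has let go. Next I'll withdraw along the tool axis, up and away from the lid.

```bash

python3 -m pendant '[[0,0,-0.1,0,0,0],[0,0,-0.25,0,0,0],[0,0,-0.5,0,0,0],[0,0,-0.8,0,0,0],[0,0,-1,0,0,0]]' | grep -E "pos|^force"
python3 -m pendant '[[0,-0.2,-0.3,0,0,0],[0,-0.4,-0.6,0,0,0],[0,-0.5,-0.8,0,0,0],[0,-0.5,-0.8,0,0,0]]' | grep -E "pos|^force"
python3 -m pendant '[[0,0,0,0,0,0],[0,0,0,0,0,0],[0,0,0,0,0,0],[0,0,0,0,0,0],[0,0,0,0,0,0]]' | grep -E "time|pos|^force"
python3 - <<'E'
from h import *
z=np.load("side0.npz");P=z["P"]
m=(z["im"].min(-1)>110)&(np.abs(P[...,2]-.088)<.02)&(np.abs(P[...,0]-.60)<.03)&(P[...,1]>.08)&(P[...,1]<.16)
for n in ("side","top"):
    im,d,c=look(n);
    if n=="side": print(np.median(pts(d,c)[m][:,2]))
    cv2.imwrite(f"pics/{n}2.png",im[...,::-1])
E
```

```text
ee_pos: [0.5201, -0.0497, 0.1604]
force: [0.7, -0.3, 0.5]
ee_pos: [0.4504, -0.0539, 0.2256]
force: [0.0, -0.6, -0.3]
time_s: 12.58
ee_pos: [0.4509, -0.0527, 0.2217]
force: [0.7, 0.3, 0.2]
0.11917138953219014
```

View pics/side2.png

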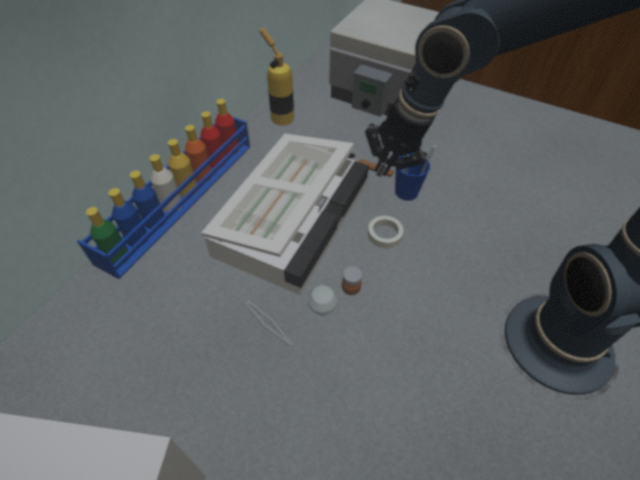

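View pics/top2.png

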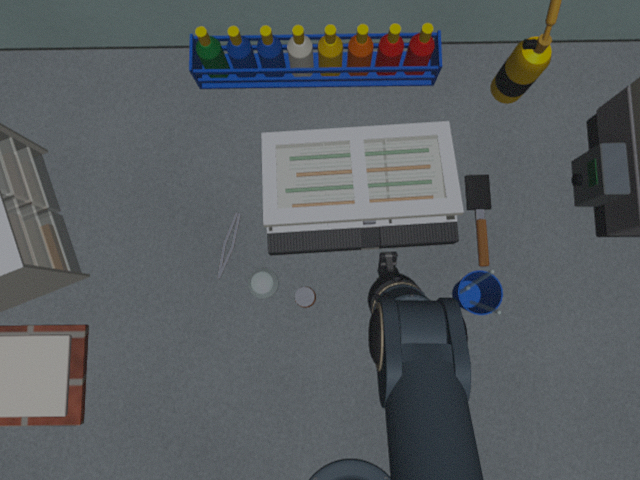

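The pictures show the lid ajar, with a gap along its front near (365,220) in the top view. The hand is clear, and the jar, bulb, tape, cup, tweezers and paddle sit at the same pixels as before.

```bash
python3 -m pendant '[[0,0,0,0,0,0],[0,0,0,0,0,0],[0,0,0,0,0,0],[0,0,0,0,0,0],[0,0,0,0,0,0]]' | grep -E "time|^force"; python3 -c "
from station import workorder
print(workorder.job_done())"
```

```text
time_s: 13.1
force: [-0.2, 0.1, -0.0]
the job is handed in; nothing more can be done
None
```

The case is open and the job is handed in at 13.1 s: I ran the fingertip from the left end to the notch (about 18 mm right of the middle) and pressed the catch until the lid sprang ajar. I then took the hand clear; the final pictures show the other bench items where they were.

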